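# Unfold the crank and clamp the panel

### The arm

A 6-joint arm with a two-finger parallel gripper is mounted at the origin on the work surface. World frame = base frame: x ahead of the robot, y to its left, z up, the work surface at z = 0. Lengths are in m, angles in degrees, forces in N, time in s.
With the tool pointing down it reaches from about 0.35 to 0.875 m from the base axis. Payload 4.2 kg.
Tool frame: the origin (TCP) lies midway between the tips of the shut fingers; the grasp point (between the pads) lies 19 mm behind it (r.pinch_z is the distance from the TCP to the grasp point, in m); z points along the fingers, y is the line along which they close (so a half turn about z gives the same grasp; the last joint's range is limited). The gripper opens to 87 mm and grips with 3 to 60 N. Pads are 19 mm wide; open, the fingers measure 117 mm over their backs; the gripper's body (75 mm by 190 mm) begins 51 mm behind the grasp point.
Start: joints at [-56.631, 22.042, 0.453, 0, -68.411, -14.817], TCP at [0.199, -0.592, 0.188] pointing down, gripper open.
Joint ranges: [-179.83, 179.83], [-69.29, 118.12], [-61.27, 80.66], [-181.25, 117.63], [-171.15, -9.14], [-177.46, 177.46]. Speed limits (degrees/s): [159.86, 159.86, 180, 180, 180, 180].

### API

Orientations are given as a 3x3 rotation matrix whose columns are the frame's x, y, z axes.
In Python, from station import r, imaging, models gives the robot as it stands. The module is installed in compiled form; this text tells all that it offers.
- The arm moves only by the tool apply_moves, never from a script. Its argument "moves" is a list of rows, each a list of 2 entries, a list of its own where there are three numbers: the shift along the tool's x, y, z in m, then the turn about the tool's z in degrees. A call has 1 to 5 rows; each row shifts and turns the commanded pose from where the row before left it, along the tool's axes as they then stand; what a row does not reach is not made up. A row lasts 1/12 s, in which the tool goes at most 41.7 mm and 7.16 degrees, less where a joint would pass 70% of its speed; a pose out of reach is approached as far as the arm can. A call is refused whole if a number of a shift passes 0.0417 or a number of a turn 7.16, either way. A call with a gripper value outside its range is refused whole. "hand" is the finger opening in m, from 0 to 0.087, set as the call begins (left out, the last holds). The fingers move at their own pace and stop on an object; the grip force is fixed at half the most. Time passes only in rows, so rows that do not move let the fingers close. It gives the time, the measured TCP pose, the force, the opening and the grip force at its end, in the units of the state.
- r.sense(): the state, without advancing time (a new reading comes with each control period).
- imaging.capture(name): name is "side" or "top"; returns a dict with "frame" (420x560x3 uint8, blue, green, red), "intrinsics" (3x3 intrinsics, pixels), "eye" and "orientation" of the camera in the world. Camera axes: x right, y down, z forward; pixel columns grow to the right and rows downward; lengths in m; the calibration is good to about 2 mm. A picture is of the moment at which its call begins. There is no depth.
- r.finish_job(): hands the job in; it is judged then, once.
Trained networks look in a picture, given as the dict that the camera call returned (one of the last four; its "shot" number tells which), for a name from the list of things; names that differ only in an ending like _2 or _b are one class to them, and where a whole thing is asked for, a point or a joint stands for the part that bears it (a point fixed in the world has none). Each returns a list of dicts, best first, with "confidence" (0 to 1); they miss things now and then, are a little off and sometimes report something else, mostly with a low value. They report only what shows in the picture. A call takes as long as a camera call. They do not tell look-alikes from the thing itself.
- models.cut_out(picture, target): "region" (420x560 bool, what is visible of it) and "extent" ([left, top, width, height] as shares, 0 to 1, of the picture: columns of its width, rows of its height, round what is visible of it).
- models.place_of(picture, target): "at" ([column, row] as shares, 0 to 1, of the picture: columns of its width, rows of its height: a listed point, or the origin of a listed thing).
The state is a dict: "time_s": time; "joints": joint angles; "joint_velocities": joint speeds; "effort": joint torques, N m; "tcp_pos": TCP position; "ee_rot": TCP orientation; "wrist_force": force on the tool from outside, world axes, zero at the start; "moment": the same for the moment, N m; "gripper_width": opening from 0.0 (shut) to 1.0 (fully open); "gripper_force": force on a finger pad.
Only numpy, scipy, OpenCV 4.12 (cv2) and the standard library are available. Lean on these libraries where they do the work, as an engineer would, in place of code of your own. Each camera call takes 0.05 s, during which the arm holds its last target. There are 200 camera calls.

### The job

The loose aluminium panel on the blue panel clamp has to be held for soldering: unfold the red crank handle until it stands upright, then crank clockwise (seen from above) with it until the orange jaw has pushed the panel against the dark fence and holds it snugly, at about 15 newtons. The panel bends easily, so go by feel and never squeeze it hard; leave the handle upright and let go, the panel flat and still clamped, and do not disturb the other things on the bench.

Things in the scene. Friction and masses are not known exactly. Their poses are not given: they have to be found in the camera images.
- clamp: panel clamp fixed to the bench: dark base 130 x 330 mm, blue gear housing 90 x 90 x 55 mm, aluminium bed 110 mm wide, top 30 mm high. Origin: on the bench under the vertical crank axis (middle of the housing); z up, y from the housing along the bed to the fence. The dark fence (26 mm high) is locked across the bed with its face 206 to 226 mm along y, a place not measured: find it by feel.
- crank (a joint): turn of the crank about the vertical axis through the clamp's origin (rad), clockwise from above, 0 to 5.2; at 0 the arm (18 mm wide, top 85 mm high) points along the clamp's +x. Moves the jaw 12 mm to the fence per rad. Steady drag 0.32 N m both ways (6 N at the handle while it turns): it stays and keeps clamping where left. Each N of clamping adds 0.22 N at the handle, so 15 N adds 3.3 N.
- handle (a joint): fold angle of the handle (rad): 0 = flat over the crank arm, pointing from the arm's end back over the crank axis; 1.57 = upright at its stop, the working position. Its hinge is level, across the arm's end, 55 mm from the crank axis, 98 mm above the bench; stiff (0.25 N m, about 4.5 N at the grip point), stays at any angle, no latch: a push towards the crank axis folds it again.
- grip (a point): point on the handle's axis, 55 mm from its hinge; x axis along the handle, from its free end to the hinge. The handle is a red plastic sleeve of 18 mm diameter, 13 to 86 mm from the hinge, that spins freely on its own axis, so the gripper may hold it at one fixed heading while the crank goes round.
- jaw: orange moving jaw 70 mm wide, 12 mm thick, 16 mm high; origin at the lower edge of its back, its face 12 mm farther along the clamp's y (85 mm from the clamp's origin at crank 0). Sprung by 8 N per mm, up to 6 mm: about 0.16 rad of crank past the point where the panel meets the fence gives 15 N.
- panel: shallow aluminium tray panel 150 x 90 x 18 mm, 0.25 to 0.5 kg, loose on the bed between jaw and fence, its 90 mm side along the clamp's y; origin under its centre. The jaw first slides it along the bed (1 to 4 N) until it meets the fence. A white connector 30 x 16 x 14 mm lies loose in it.
- screwdriver: screwdriver 180 mm lying on the robot's side of the clamp; leave alone
- spool: grey solder spool, 60 mm diameter, 36 mm high; leave alone
- jar: small closed jar, 48 mm diameter, 60 mm high; leave alone
- tape: blue roll of tape, 90 mm diameter, 19 mm high; leave alone
- pliers: pliers with red handles, 180 mm; leave alone
- cup: blue cup, 70 mm diameter, 80 mm high; leave alone
Not all that is in view belongs to the job. Of the things that look like the panel, the larger one is meant.

How it is judged:
By the outcome, as a careful person would: the job done as asked, in the order asked, and still so for the second after the job is handed in, with the robot touching nothing.
It also fails if it takes over 72 s, if anything falls off the work surface, if the arm or the gripper's body presses on something with over 40 N, if the wrist force passes 120 N, or if a joint passes its speed limit or range.

## Working session

There is one attempt and no reset: what is moved stays moved. The work goes in short steps, Python scripts to look and compute and a tool call to move; the robot and the scene stay as the last step left them, time stands still between calls to the robot, and variables do not carry over. Pictures are saved under pics/ and viewed, at most 10 in all, crops included, and the job is handed in when it is done.

Besides the shell and the picture viewer there is one more tool, called after "Call:" as name(argument=value, ...) on one line, values as JSON. apply_moves: Moves the arm, as the interface text tells. Its arguments: {"type":"object","properties":{"moves":{"type":"array"},"hand":{"type":"number"}},"required":["moves"]}

```bash
mkdir -p pics; cat > h.py <<'E'
import numpy as np, cv2
from station import r, imaging, models
def ray(p,uv):
    d=np.array(p["orientation"])@np.linalg.inv(p["intrinsics"])@np.array([uv[0],uv[1],1.]); return np.array(p["eye"]),d/np.linalg.norm(d)
def at_z(p,uv,z):
    e,d=ray(p,uv); return e+d*(z-e[2])/d[2]
def proj(p,X):
    c=np.array(p["orientation"]).T@(np.array(X)-p["eye"]); k=np.array(p["intrinsics"])@c; return k[:2]/k[2]
E
python3 - <<'E'
from h import *
s=r.sense(); print(s["tcp_pos"],s["ee_rot"],s["time_s"],s["wrist_force"])
for n in("top","side"):
    p=imaging.capture(n); cv2.imwrite(f"pics/{n}0.png",p["frame"]); print(n,np.round(p["eye"],3),np.round(p["orientation"],3).tolist(),np.round(p["intrinsics"],1).tolist())
    for t in("clamp","crank","handle","grip","jaw","panel"):
        for m in models.place_of(p,t)[:3]:
            uv=np.array(m["at"])*[560,420]; print(t,round(m["confidence"],2),uv.round(1),[at_z(p,uv,z).round(3)[:2].tolist() for z in(0,.03,.098)])
E
```

```text
[ 0.19864934 -0.59189415  0.18677639] [[-9.48098492e-01 -3.17975909e-01 -7.55969787e-04]
 [-3.17976795e-01  9.48096428e-01  1.98008852e-03]
 [ 8.71118100e-05  2.11769979e-03 -9.99997754e-01]] 0.0 [-0.0368756  -0.41544203  0.78327238]
top [ 0.358 -0.044  1.7  ] [[0.03, -0.993, 0.117], [-1.0, -0.031, -0.004], [0.007, -0.117, -0.993]] [[512.3, 0.0, 275.5], [0.0, 512.3, 213.9], [0.0, 0.0, 1.0]]
clamp 0.8 [275.3 214.7] [[0.555, -0.049], [0.551, -0.049], [0.543, -0.049]]Traceback (most recent call last):
  File "<stdin>", line 6, in <module>
ValueError: it knows: clamp, cup, grip, jar, jaw, panel, pliers, screwdriver, spool, tape
```

```bash
python3 - <<'E'
from h import *
for n in("top","side"):
    p=imaging.capture(n); cv2.imwrite(f"pics/{n}1.png",p["frame"]); print(n,np.round(p["eye"],3),np.round(p["orientation"],3).tolist(),np.round(p["intrinsics"],1).tolist())
    for t in("clamp","grip","jaw","panel"):
        for m in models.place_of(p,t)[:3]:
            uv=np.array(m["at"])*[560,420]; print(t,round(m["confidence"],2),uv.round(1),[at_z(p,uv,z).round(3)[:2].tolist() for z in(0,.03,.098)])
E
```

```text
top [ 0.358 -0.044  1.7  ] [[0.03, -0.993, 0.117], [-1.0, -0.031, -0.004], [0.007, -0.117, -0.993]] [[512.3, 0.0, 275.5], [0.0, 512.3, 213.9], [0.0, 0.0, 1.0]]
clamp 0.67 [274.9 214.7] [[0.555, -0.048], [0.551, -0.048], [0.543, -0.048]]
clamp 0.38 [252.1 217.2] [[0.544, 0.028], [0.541, 0.027], [0.533, 0.024]]
grip 0.55 [273.8 214.8] [[0.554, -0.044], [0.551, -0.044], [0.543, -0.044]]
jaw 0.43 [278.8 212.7] [[0.562, -0.061], [0.558, -0.06], [0.55, -0.06]]
jaw 0.41 [248.1 217.2] [[0.544, 0.041], [0.54, 0.04], [0.533, 0.037]]
panel 0.98 [230.8 215.6] [[0.547, 0.099], [0.544, 0.097], [0.536, 0.091]]
panel 0.77 [223.5 164.4] [[0.72, 0.131], [0.714, 0.128], [0.7, 0.121]]
side [-0.086  0.823  0.72 ] [[-0.794, -0.304, 0.526], [-0.608, 0.393, -0.69], [0.003, -0.868, -0.497]] [[457.1, 0.0, 278.1], [0.0, 457.1, 207.6], [0.0, 0.0, 1.0]]
clamp 0.76 [289.6 236.4] [[0.55, -0.066], [0.523, -0.029], [0.463, 0.055]]
clamp 0.74 [268.2 241.9] [[0.581, -0.006], [0.553, 0.028], [0.49, 0.106]]
clamp 0.45 [287.7 206.6] [[0.656, -0.201], [0.625, -0.158], [0.555, -0.062]]
grip 0.57 [287.2 206.3] [[0.658, -0.202], [0.627, -0.159], [0.557, -0.062]]
jaw 0.56 [268.8 243.3] [[0.575, -0.002], [0.547, 0.032], [0.485, 0.11]]
panel 0.89 [255.  257.1] [[0.563, 0.071], [0.536, 0.103], [0.475, 0.174]]
panel 0.83 [196.5 244.9] [[0.728, 0.127], [0.695, 0.156], [0.618, 0.221]]
panel 0.32 [288.4 240.2] [[0.541, -0.048], [0.515, -0.012], [0.455, 0.071]]
```

View pics/top0.png

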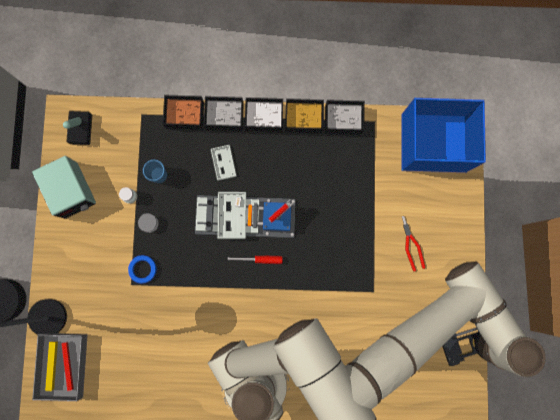

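```bash
ls pics
```

```text
side1.png
top0.png
top1.png
```

View pics/side1.png

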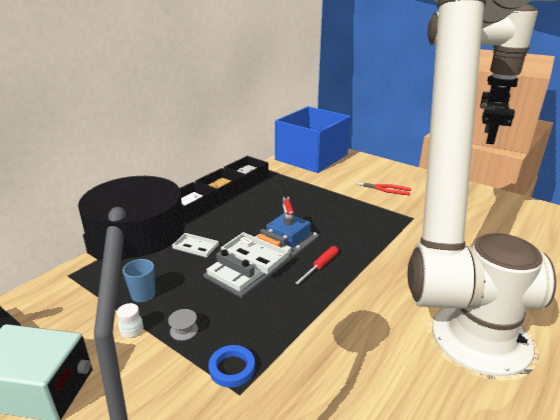

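The top view shows the clamp at about (245,216) with its bed pointing left (world +y) and the red handle at (281,210). Panel candidates are (231,215), the larger one on the bed, and (223,164), the smaller one lying loose; I choose the one on the bed. In the side view the handle is at (288,206), apparently partly raised, with the screwdriver at (318,265). Next I check close crops.

```bash
python3 - <<'E'
import cv2,numpy as np
a=cv2.imread("pics/top1.png")[180:250,185:305]; b=cv2.imread("pics/side1.png")[190:295,200:325]
a=cv2.resize(a,(720,420),interpolation=cv2.INTER_CUBIC); b=cv2.resize(b,(700,588),interpolation=cv2.INTER_CUBIC)
cv2.imwrite("pics/ca.png",a); cv2.imwrite("pics/cb.png",b)
E
```

```text
(no output)
```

View pics/ca.png

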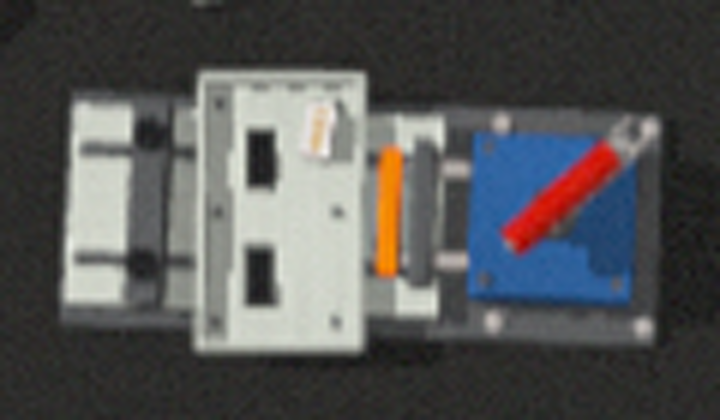

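View pics/cb.png

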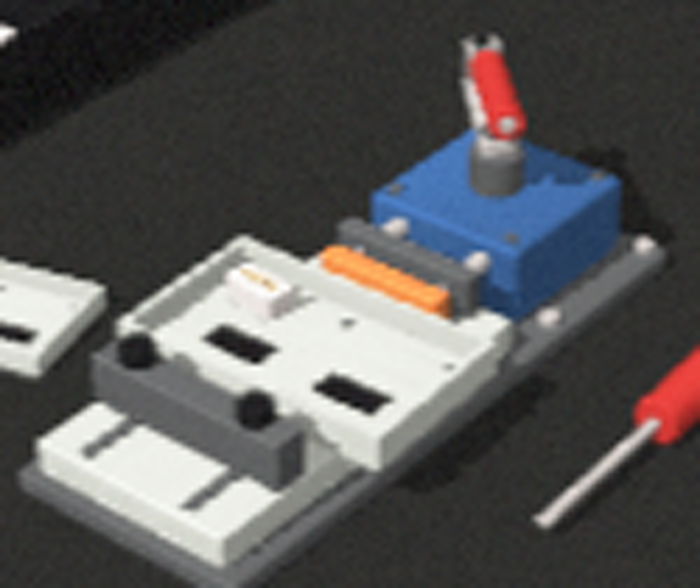

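The crops confirm the larger panel, in front of the orange jaw at crop (390,210). In the top crop the handle's hinge end is at (630,135) and its free end at (512,240), lying back over the axis. In the side crop those are (482,45) and (507,125). Now I triangulate them.

```bash
python3 - <<'E'
from h import *
T=imaging.capture("top");S=imaging.capture("side")
t=lambda x,y:(185+(x+.5)/6-.5,180+(y+.5)/6-.5)
s=lambda x,y:(200+(x+.5)/5.6-.5,190+(y+.5)/5.6-.5)
def tri(a,b):
    e1,d1=ray(T,a);e2,d2=ray(S,b)
    k=np.linalg.lstsq(np.c_[d1,-d2],e2-e1,rcond=None)[0]; A,B=e1+k[0]*d1,e2+k[1]*d2
    return ((A+B)/2).round(4),round(np.linalg.norm(A-B),4)
print("hinge",tri(t(632,132),s(482,47)),at_z(T,t(632,132),.098),"free",tri(t(512,240),s(508,127)))
H=[at_z(T,t(*c),.055) for c in((472,132),(638,135),(634,302),(470,298))]; print("house",np.round(H,4).tolist(),np.mean(H,0))
H=[at_z(S,s(*c),.055) for c in((372,200),(480,130),(622,180),(518,245))]; print("houseS",np.round(H,4).tolist(),np.mean(H,0))
B=[at_z(T,t(*c),.012) for c in((655,118),(653,345),(62,325))];print("base",np.round(B,4).tolist())
b=[at_z(T,t(*c),.03) for c in((72,95),(62,322))];print("bed end",np.round(b,4).tolist())
print("jaw",[at_z(T,t(*c),.046).round(4).tolist() for c in((380,148),(376,275),(402,148),(398,275))])
f=[at_z(T,t(*c),.056).round(4).tolist() for c in((168,95),(162,308))];print("fence",f)
P=[at_z(T,t(*c),.048) for c in((198,72),(366,72),(362,352),(196,350))];print("panel",np.round(P,4).tolist(),np.mean(P,0))
E
```

```text
hinge (array([ 0.5861, -0.0937,  0.1007]), np.float64(0.0004)) [ 0.58659499 -0.09372119  0.098     ] free (array([ 0.5262, -0.0328,  0.1037]), np.float64(0.0016))
house [[0.59, -0.0086, 0.055], [0.5912, -0.0984, 0.055], [0.5006, -0.0986, 0.055], [0.5, -0.0105, 0.055]] [ 0.54547363 -0.05402247  0.055     ]
houseS [[0.5847, -0.0029, 0.055], [0.5833, -0.0895, 0.055], [0.4984, -0.0934, 0.055], [0.5045, -0.0139, 0.055]] [ 0.54273735 -0.04990929  0.055     ]
base [[0.6071, -0.109, 0.012], [0.4809, -0.1111, 0.012], [0.482, 0.2141, 0.012]]
bed end [[0.6072, 0.212, 0.03], [0.4823, 0.2115, 0.03]]
jaw [[0.581, 0.0412, 0.046], [0.5117, 0.0408, 0.046], [0.5814, 0.0293, 0.046], [0.5121, 0.029, 0.046]]
fence [[0.605, 0.1562, 0.056], [0.4895, 0.1543, 0.056]]
panel [[0.6193, 0.1415, 0.048], [0.6222, 0.0502, 0.048], [0.4697, 0.0468, 0.048], [0.4681, 0.136, 0.048]] [0.5448214  0.09361974 0.048     ]
```

Call:
apply_moves(moves=[[[0,0,0],7],[[0,0,0],7],[[0,0,0],7],[[0,0,0],7],[[0,0,0],7]], hand=0.05)

```text
time_s: 1.12
tcp_pos: [0.1988, -0.5925, 0.1879]
ee_rot: [[-0.957, 0.289, 0.0], [0.289, 0.957, -0.0], [-0.0, -0.0, -1.0]]
wrist_force: [0.7, 0.1, 0.6]
gripper_width: 0.706
gripper_force: 0.0
```

Call:
apply_moves(moves=[[[0,0,0],7],[[0,0,0],7],[[0,0,0],7],[[0,0,0],7],[[0,0,0],0.5]])

```text
time_s: 1.53
tcp_pos: [0.1989, -0.5925, 0.1879]
ee_rot: [[-0.706, 0.708, 0.0], [0.708, 0.706, 0.0], [-0.0, 0.0, -1.0]]
wrist_force: [0.1, -0.1, 0.9]
gripper_width: 0.578
gripper_force: 0.0
```

```bash
cat >> h.py <<'E'
def to(X):
    s=r.sense(); d=np.array(s["ee_rot"]).T@(np.array(X)-s["tcp_pos"]); y=np.array(s["ee_rot"])[:,1]
    print("t",s["time_s"],"tcp",np.round(s["tcp_pos"],4),"shift",d.round(4),"yhead",np.degrees(np.arctan2(y[1],y[0])).round(1),"F",np.round(s["wrist_force"],2),"w",s["gripper_width"],"q",np.round(s["joints"],0))
E
python3 -c "
from h import *
to([.546,-.053,.187])"
```

```text
t 1.5333 tcp [ 0.1989 -0.5925  0.1879] shift [0.137  0.6267 0.0009] yhead 44.9 F [ 0.12 -0.07  0.91] w 0.5783162208463892 q [-57.  22.   0.  -0. -68. -78.]
```

Call:
apply_moves(moves=[[[0.008,0.035,0],0],[[0.008,0.035,0],0],[[0.008,0.035,0],0],[[0.008,0.035,0],0],[[0.008,0.035,0],0]])

```text
time_s: 1.95
tcp_pos: [0.2947, -0.439, 0.188]
ee_rot: [[-0.71, 0.705, 0.0], [0.705, 0.71, -0.0], [-0.0, -0.0, -1.0]]
wrist_force: [1.0, 0.5, -0.5]
gripper_width: 0.579
gripper_force: 0.0
```

Call:
apply_moves(moves=[[[0.008,0.035,0],0],[[0.008,0.035,0],0],[[0.008,0.035,0],0],[[0.008,0.035,0],0],[[0.008,0.035,0],0]])

```text
time_s: 2.37
tcp_pos: [0.3902, -0.2867, 0.1883]
ee_rot: [[-0.71, 0.704, 0.001], [0.704, 0.71, -0.0], [-0.001, 0.0, -1.0]]
wrist_force: [1.1, -0.6, -0.4]
gripper_width: 0.578
gripper_force: 0.0
```

Call:
apply_moves(moves=[[[0.008,0.035,0],0],[[0.008,0.035,0],0],[[0.008,0.035,0],0],[[0.008,0.035,0],0],[[0.008,0.035,0],0]])

```text
time_s: 2.78
tcp_pos: [0.4856, -0.1344, 0.1883]
ee_rot: [[-0.71, 0.704, 0.001], [0.704, 0.71, -0.0], [-0.001, 0.001, -1.0]]
wrist_force: [0.2, -0.3, -0.5]
gripper_width: 0.575
gripper_force: 0.0
```

```bash
python3 -c "
from h import *
to([.546,-.053,.187])"
```

```text
t 2.7833 tcp [ 0.4856 -0.1344  0.1883] shift [0.0144 0.1004 0.0013] yhead 45.3 F [ 0.24 -0.33 -0.51] w 0.5754392729872666 q [   3.   10.  -16.    0.  -64. -138.]
```

Call:
apply_moves(moves=[[[0.005,0.034,0],0],[[0.005,0.034,0],0],[[0.004,0.032,0],0],[[0,0,0.03],0],[[0,0,0.02],0]])

```text
time_s: 3.2
tcp_pos: [0.5467, -0.0535, 0.1369]
ee_rot: [[-0.712, 0.702, 0.001], [0.702, 0.712, 0.001], [-0.0, 0.001, -1.0]]
wrist_force: [-0.3, 0.1, -1.2]
gripper_width: 0.573
gripper_force: 0.0
```

```bash
python3 - <<'E'
from h import *
to([.546,-.053,.0875])
for n in("top","side"):
    p=imaging.capture(n); c=r.sense()["tcp_pos"]; u,v=proj(p,c).astype(int); print(n,proj(p,c))
    f=p["frame"][v-35:v+35,u-45:u+45]; cv2.imwrite(f"pics/{n}2.png",cv2.resize(f,None,fx=4.4,fy=6 if 0 else 4.4,interpolation=2))
a,b=cv2.imread("pics/top2.png"),cv2.imread("pics/side2.png"); cv2.imwrite("pics/2.png",np.hstack([a,b]))
E
```

```text
t 3.2 tcp [ 0.5467 -0.0535  0.1369] shift [ 0.0008 -0.0002  0.0494] yhead 45.4 F [-0.32  0.06 -1.17] w 0.5729595985372293 q [  11.   17.  -15.   -0.  -58. -146.]
top [277.13881891 213.7352316 ]
side [290.06641218 197.1378996 ]
```

View pics/2.png

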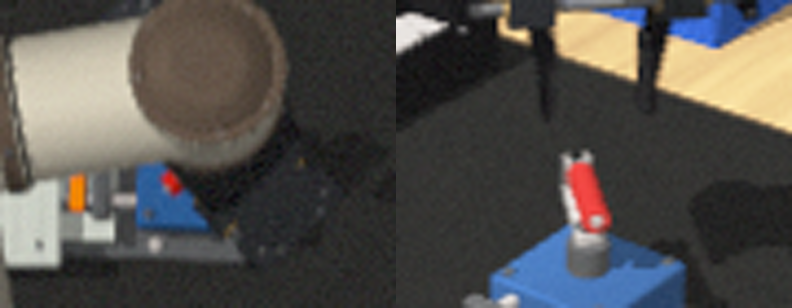

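The side crop shows the open fingertips at (545,120) and (648,112) straddling the handle, whose middle is near (590,198). The handle is about 2 mm toward the tool's +y, so I shift by that, descend and close.

Call:
apply_moves(moves=[[[0,0.001,0.02],0],[[0,0.001,0.015],0],[[0,0,0.01],0],[[0,0,0.004],0],[[0,0,0],0]])

```text
time_s: 3.72
tcp_pos: [0.5469, -0.0544, 0.0889]
ee_rot: [[-0.708, 0.706, -0.001], [0.706, 0.708, -0.0], [0.0, -0.001, -1.0]]
wrist_force: [0.8, -0.5, -0.3]
gripper_width: 0.572
gripper_force: 0.0
```

Call:
apply_moves(moves=[[[0,0,0],0],[[0,0,0],0],[[0,0,0],0],[[0,0,0],0],[[0,0,0],0]], hand=0.012)

```text
time_s: 4.13
tcp_pos: [0.5472, -0.054, 0.0893]
ee_rot: [[-0.708, 0.706, 0.001], [0.706, 0.708, 0.0], [-0.001, 0.001, -1.0]]
wrist_force: [-0.1, 0.0, -0.1]
gripper_width: 0.283
gripper_force: 0.0
```

Call:
apply_moves(moves=[[[0,0,0],0],[[0,0,0],0],[[0,0,0],0],[[0,0,0],0]])

```text
time_s: 4.47
tcp_pos: [0.547, -0.0541, 0.0888]
ee_rot: [[-0.708, 0.706, -0.0], [0.706, 0.708, -0.0], [0.0, -0.0, -1.0]]
wrist_force: [0.2, -0.0, -1.1]
gripper_width: 0.146
gripper_force: 0.0
```

```bash
python3 - <<'E'
from h import *
to([.546,-.053,.0875])
p=imaging.capture("side"); c=r.sense()["tcp_pos"]; u,v=proj(p,c).astype(int); print(proj(p,c), p["eye"])
f=p["frame"][v-45:v+30,u-50:u+50]; cv2.imwrite("pics/3.png",cv2.resize(f,None,fx=8,fy=8,interpolation=2)); print(u-50,v-45)
E
```

```text
t 4.4667 tcp [ 0.547  -0.0541  0.0888] shift [0.0014 0.0001 0.0013] yhead 45.1 F [ 0.16 -0.02 -1.06] w 0.14604924060162655 q [  11.   20.  -18.    0.  -52. -146.]
[288.35360278 211.45391283] [-0.08622173  0.82265882  0.71978217]
238 166
```

View pics/3.png

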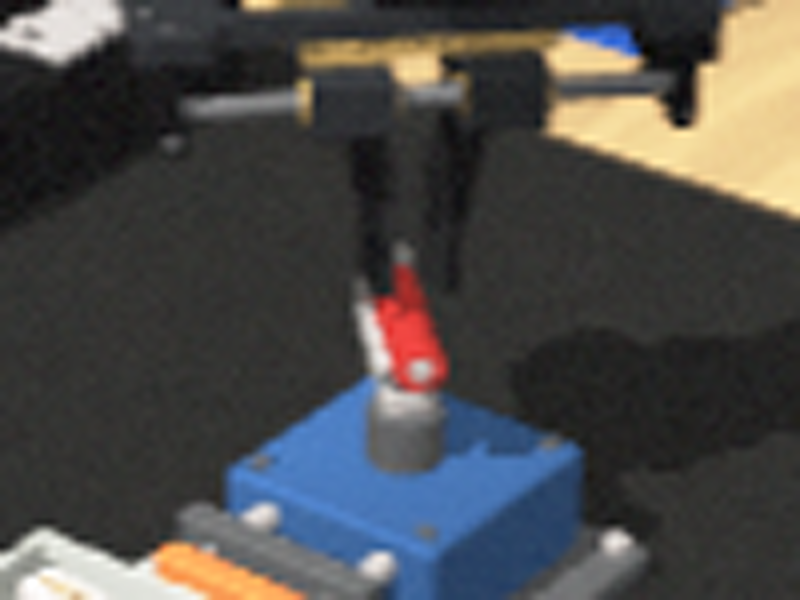

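The fingers closed to 12.7 mm without gripping. The fingertips at crop (375,285) and (450,290) sit above the red handle, while the TCP projects to (403,364), so something is offset. I check it against the starting pictures.

```bash
python3 - <<'E'
from h import *
S=imaging.capture("side");T=imaging.capture("top")
X=np.array([.1986,-.5919,.1868])
for n,p in(("side1",S),("top1",T)):
    print(n,[proj(p,X+[0,0,dz]).round(1).tolist() for dz in(0,.03,.07)])
a=cv2.imread("pics/side1.png")[40:180,440:560];b=cv2.imread("pics/top1.png")[310:400,420:560]
cv2.imwrite("pics/4.png",np.hstack([cv2.resize(a,(400,467),interpolation=2),cv2.resize(cv2.copyMakeBorder(b,0,73,0,0,0),(400,466),interpolation=2)[:467].repeat(1,0) if 0 else cv2.resize(b,(400,467),interpolation=2)]))
E
```

```text
side1 [[485.8, 148.5], [488.1, 139.3], [491.2, 126.6]]
top1 [[459.0, 334.9], [462.8, 336.2], [468.2, 337.9]]
```

View pics/4.png

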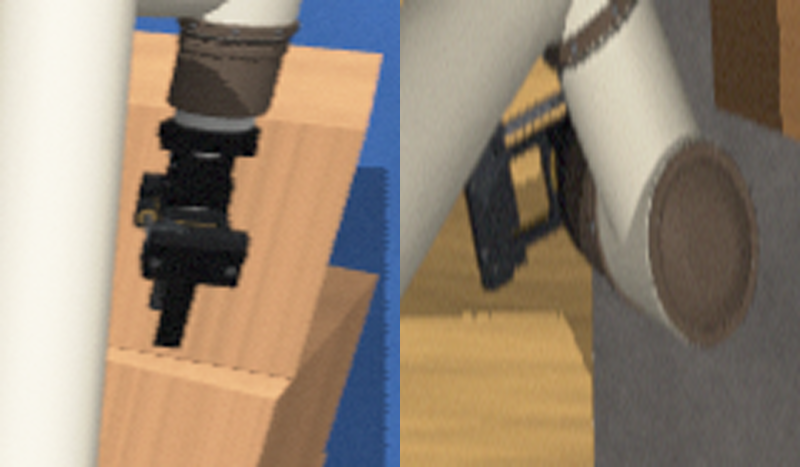

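The tips are really about 25–30 mm above the handle: the left finger hides part of it, and the start picture shows a similar upward shift. I find the handle top by touch, descending gently.

Call:
apply_moves(moves=[[[0,0,0.002],0],[[0,0,0.002],0],[[0,0,0.002],0],[[0,0,0.001],0],[[0,0,0.001],0]])

```text
time_s: 5.03
tcp_pos: [0.5469, -0.0541, 0.0805]
ee_rot: [[-0.708, 0.706, -0.0], [0.706, 0.708, -0.0], [0.0, -0.0, -1.0]]
wrist_force: [-0.1, 0.1, 0.0]
gripper_width: 0.138
gripper_force: 0.0
```

Call:
apply_moves(moves=[[[0,0,0.001],0],[[0,0,0.001],0],[[0,0,0.001],0],[[0,0,0.001],0]])

```text
time_s: 5.37
tcp_pos: [0.5471, -0.0541, 0.0768]
ee_rot: [[-0.708, 0.706, 0.0], [0.706, 0.708, 0.0], [-0.0, 0.0, -1.0]]
wrist_force: [0.3, 0.9, 1.2]
gripper_width: 0.137
gripper_force: 0.5
```

Call:
apply_moves(moves=[[[0,0,0.001],0],[[0,0,0.001],0]])

```text
time_s: 5.53
tcp_pos: [0.5477, -0.0539, 0.0754]
ee_rot: [[-0.708, 0.706, 0.002], [0.706, 0.708, 0.0], [-0.001, 0.001, -1.0]]
wrist_force: [-0.0, 1.9, 4.1]
gripper_width: 0.134
gripper_force: 1.9
```

Call:
apply_moves(moves=[[[0,0,-0.008],0],[[0,0,0],0],[[0,0,0],0],[[0,0,0],0],[[0,0,0],0]], hand=0.05)

```text
time_s: 5.95
tcp_pos: [0.5467, -0.0541, 0.0827]
ee_rot: [[-0.708, 0.707, -0.001], [0.707, 0.708, -0.0], [0.0, -0.0, -1.0]]
wrist_force: [-0.4, 0.4, 0.1]
gripper_width: 0.431
gripper_force: 0.0
```

Call:
apply_moves(moves=[[[0,0,0.006],0],[[0,0,0.006],0],[[0,0,0.006],0],[[0,0,0.003],0],[[0,0,0.002],0]])

```text
time_s: 6.37
tcp_pos: [0.5464, -0.0542, 0.0587]
ee_rot: [[-0.708, 0.707, -0.002], [0.707, 0.708, -0.0], [0.001, -0.002, -1.0]]
wrist_force: [0.5, 0.7, 0.8]
gripper_width: 0.576
gripper_force: 0.0
```

```bash
python3 - <<'E'
from h import *
to([.546,-.053,.060])
p=imaging.capture("side"); f=p["frame"][175:245,240:340]; cv2.imwrite("pics/5.png",cv2.resize(f,None,fx=8,fy=8,interpolation=2))
E
```

```text
t 6.3667 tcp [ 0.5464 -0.0542  0.0587] shift [ 0.0011  0.0006 -0.0013] yhead 45.0 F [0.53 0.66 0.79] w 0.5756337992225987 q [  11.   22.  -20.   -0.  -48. -146.]
```

View pics/5.png

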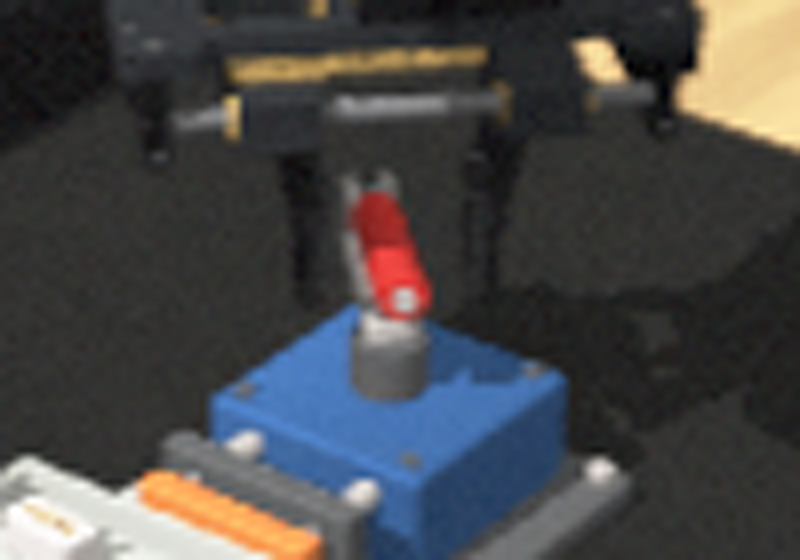

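The fingers now straddle the red handle, with tips near (305,300) and (490,285) and the handle at (390,245). Closing.

Call:
apply_moves(moves=[[[0,0,0],0],[[0,0,0],0],[[0,0,0],0],[[0,0,0],0],[[0,0,0],0]], hand=0.0)

```text
time_s: 6.83
tcp_pos: [0.5471, -0.054, 0.0601]
ee_rot: [[-0.708, 0.706, 0.001], [0.706, 0.708, 0.0], [-0.0, 0.0, -1.0]]
wrist_force: [-0.0, 0.1, -1.1]
gripper_width: 0.283
gripper_force: 0.0
```

Call:
apply_moves(moves=[[[0,0,0],0],[[0,0,0],0],[[0,0,0],0],[[0,0,0],0]])

```text
time_s: 7.17
tcp_pos: [0.5474, -0.0537, 0.0601]
ee_rot: [[-0.708, 0.706, 0.001], [0.706, 0.708, 0.0], [-0.0, 0.001, -1.0]]
wrist_force: [0.2, 2.2, -0.2]
gripper_width: 0.199
gripper_force: 30.0
```

Call:
apply_moves(moves=[[[-0.0007,0,-0.0086],0],[[-0.002,0,-0.0084],0],[[-0.0033,0,-0.008],0]])

```text
time_s: 7.42
tcp_pos: [0.551, -0.0577, 0.0836]
ee_rot: [[-0.707, 0.707, -0.001], [0.707, 0.707, 0.001], [0.002, 0.0, -1.0]]
wrist_force: [5.6, 2.4, -11.5]
gripper_width: 0.195
gripper_force: 30.0
```

```bash
python3 -c "
from h import *
to([.585,-.092,.060]);p=imaging.capture('side')
for m in models.place_of(p,'grip')[:2]: print(m['confidence'],np.array(m['at'])*[560,420], proj(p,[.546+.0042,-.053-.0042,.1235]), proj(p,[.546,-.053,.098]))"
```

```text
t 7.4167 tcp [ 0.551  -0.0577  0.0836] shift [-0.0483 -0.0002  0.0236] yhead 45.0 F [  5.56   2.39 -11.5 ] w 0.19487904705778356 q [  11.   21.  -18.   -0.  -51. -146.]
0.58 [143.584 293.412] [288.27311578 199.57464909] [288.46752307 208.8160565 ]
0.52 [284.592 197.904] [288.27311578 199.57464909] [288.46752307 208.8160565 ]
```

Call:
apply_moves(moves=[[[-0.0045,0,-0.0074],0],[[-0.0056,0,-0.0066],0],[[0,0,0],0]])

```text
time_s: 7.77
tcp_pos: [0.5585, -0.0653, 0.0989]
ee_rot: [[-0.707, 0.707, -0.0], [0.707, 0.707, 0.001], [0.001, 0.0, -1.0]]
wrist_force: [2.6, 3.0, -3.5]
gripper_width: 0.191
gripper_force: 30.0
```

```bash
python3 - <<'E'
from h import *
to([.585,-.092,.060]);p=imaging.capture('side')
for m in models.place_of(p,'grip')[:2]: print(m['confidence'],np.array(m['at'])*[560,420], proj(p,[.546+.0114,-.053-.0114,.137]))
f=p["frame"][150:240,240:340]; cv2.imwrite("pics/6.png",cv2.resize(f,None,fx=6.5,fy=6.5,interpolation=2))
E
```

```text
t 7.7667 tcp [ 0.5585 -0.0653  0.0989] shift [-0.0377 -0.0002  0.0388] yhead 45.0 F [ 2.63  3.02 -3.46] w 0.19118708233619336 q [  10.   21.  -16.   -0.  -54. -145.]
0.44 [288.624 192.318] [287.77874804 193.42133309]
```

View pics/6.png

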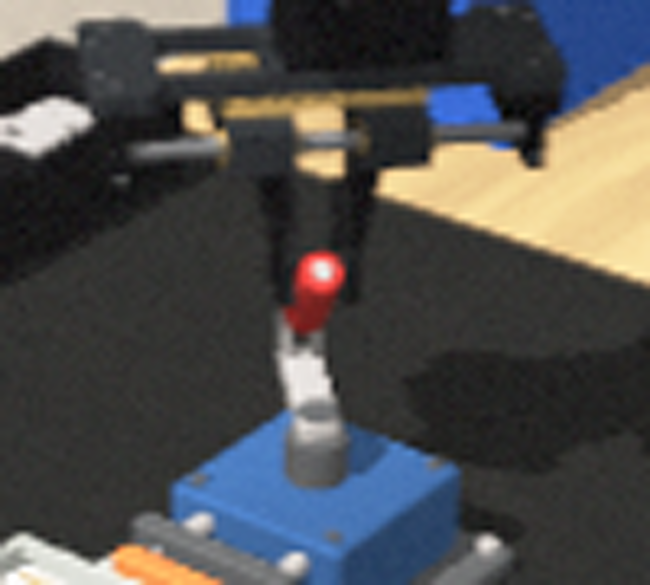

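The handle now stands at about 45°, with its free end at crop (322,268), held between the fingers. I continue the arc.

Call:
apply_moves(moves=[[[-0.0066,0,-0.0056],0],[[-0.0074,0,-0.0045],0],[[-0.008,0,-0.0033],0]])

```text
time_s: 8.12
tcp_pos: [0.5721, -0.0794, 0.1119]
ee_rot: [[-0.708, 0.706, -0.004], [0.706, 0.708, 0.002], [0.004, -0.001, -1.0]]
wrist_force: [-1.4, 9.1, -1.1]
gripper_width: 0.187
gripper_force: 30.0
```

Call:
apply_moves(moves=[[[-0.0042,0,-0.0012],0],[[-0.0042,0,-0.0008],0]])

```text
time_s: 8.28
tcp_pos: [0.578, -0.0854, 0.1144]
ee_rot: [[-0.708, 0.707, -0.004], [0.707, 0.708, 0.002], [0.004, -0.001, -1.0]]
wrist_force: [-2.8, 8.0, 1.2]
gripper_width: 0.172
gripper_force: 30.1
```

Call:
apply_moves(moves=[[[-0.0022,0,-0.0003],0],[[-0.0022,0,-0.0002],0]])

```text
time_s: 8.45
tcp_pos: [0.5811, -0.0885, 0.1151]
ee_rot: [[-0.708, 0.706, -0.004], [0.706, 0.708, 0.002], [0.004, -0.001, -1.0]]
wrist_force: [-3.0, 8.4, 2.9]
gripper_width: 0.16
gripper_force: 29.1
```

```bash
python3 - <<'E'
from h import *
to([.585,-.092,.115]);p=imaging.capture('side')
for m in models.place_of(p,'grip')[:2]: print(m['confidence'],np.array(m['at'])*[560,420], proj(p,[.581,-.0885,.153]),proj(p,[.585,-.092,.153]))
q=models.cut_out(p,'grip'); print([(m['confidence'],np.round(np.array(m['extent'])*[560,420,560,420],1)) for m in q[:2]])
f=p["frame"][150:240,240:340]; hsv=cv2.cvtColor(f,cv2.COLOR_BGR2HSV); m=((hsv[...,0]<8)|(hsv[...,0]>172))&(hsv[...,1]>150)&(hsv[...,2]>60)
v,u=np.nonzero(m); 
for y in range(v.min(),v.max()+1):
    x=u[v==y]; print(y+150, (x.min()+240,x.max()+240) if len(x) else '')
print("cand lines base",[proj(p,[.585,-.092,z]).round(1).tolist() for z in(.098,.11,.153,.188)])
cv2.imwrite("pics/7.png",cv2.resize(f,None,fx=6.5,fy=6.5,interpolation=2))
E
```

```text
t 8.45 tcp [ 0.5811 -0.0885  0.1151] shift [-0.0052  0.0003  0.0001] yhead 45.1 F [-2.96  8.43  2.94] w 0.16021445280251279 q [   7.   22.  -11.   -0.  -58. -142.]
0.56 [285.712 184.506] [286.15429222 182.59583444] [285.74698601 181.74938745]
[(0.59, array([283.7, 176.8,  10.8,  24.8]))]
176 (np.int64(289), np.int64(289))
177 (np.int64(284), np.int64(290))
178 (np.int64(284), np.int64(290))
179 (np.int64(284), np.int64(291))
180 (np.int64(284), np.int64(290))
181 (np.int64(284), np.int64(290))
182 (np.int64(284), np.int64(290))
183 (np.int64(284), np.int64(290))
184 (np.int64(284), np.int64(290))
185 (np.int64(284), np.int64(290))
186 (np.int64(284), np.int64(290))
187 (np.int64(284), np.int64(289))
188 (np.int64(284), np.int64(289))
189 (np.int64(284), np.int64(289))
190 (np.int64(283), np.int64(289))
191 (np.int64(283), np.int64(289))
192 (np.int64(283), np.int64(289))
193 (np.int64(283), np.int64(289))
194 (np.int64(283), np.int64(289))
195 (np.int64(283), np.int64(289))
196 (np.int64(283), np.int64(289))
197 (np.int64(285), np.int64(288))
cand lines base [[285.5, 199.2], [285.6, 195.4], [285.7, 181.7], [285.9, 170.3]]
```

View pics/7.png

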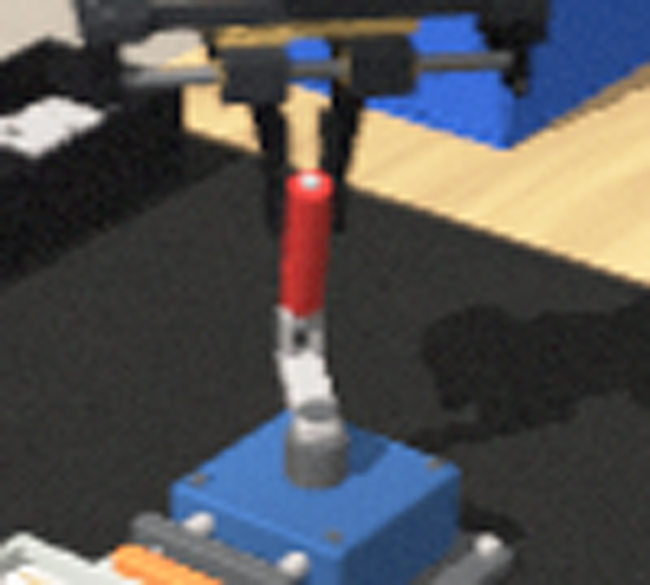

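The handle is nearly upright but leans about 15° toward the axis: its top is at crop (310,180) and its base at (300,310). The pads hold it only at their edge, so I regrip centred and lower.

Call:
apply_moves(moves=[[[0,0,0],0],[[0,0,0],0],[[0,0,0],0],[[0.005,0,0],0],[[0.005,0,0],0]], hand=0.04)

```text
time_s: 9.02
tcp_pos: [0.5754, -0.0833, 0.1147]
ee_rot: [[-0.707, 0.707, -0.001], [0.707, 0.707, -0.0], [0.0, -0.001, -1.0]]
wrist_force: [-0.6, 0.1, 0.3]
gripper_width: 0.423
gripper_force: 0.0
```

Call:
apply_moves(moves=[[[0,0,0.004],0],[[0,0,0.004],0],[[0,0,0.004],0],[[0,0,0],0],[[0,0,0],0]])

```text
time_s: 9.43
tcp_pos: [0.5756, -0.0831, 0.1021]
ee_rot: [[-0.708, 0.707, -0.001], [0.707, 0.708, -0.0], [0.001, -0.001, -1.0]]
wrist_force: [0.1, 0.4, 0.4]
gripper_width: 0.454
gripper_force: 0.0
```

```bash
cat >> h.py <<'E'
from scipy.optimize import least_squares
def red():
    p=imaging.capture('side'); f=p["frame"].copy(); hsv=cv2.cvtColor(f,cv2.COLOR_BGR2HSV)
    m=((hsv[...,0]<8)|(hsv[...,0]>172))&(hsv[...,1]>150)&(hsv[...,2]>60); m[:150]=0;m[235:]=0;m[:,:240]=0;m[:,:][:,330:]=0
    v,u=np.nonzero(m); tops=v.min(),v.max(); print("red top",v.min(),u[v<=v.min()+3].mean().round(1),"bot",v.max(),u[v>=v.max()-3].mean().round(1)); return p
E
python3 -c "
from h import *
to([.585,-.092,.10]);p=red()
for a in (0,5,10,15,20,25):
    t=np.radians(a); h=np.array([.585,-.092,.098]); e=np.array([-.707,.707,0])*np.sin(t)+np.array([0,0,1])*np.cos(t); print(a,proj(p,h+.086*e).round(1),proj(p,h+.013*e).round(1))"
```

```text
t 9.4333 tcp [ 0.5756 -0.0831  0.1021] shift [-0.0129  0.0003  0.0021] yhead 45.0 F [0.08 0.41 0.45] w 0.45390009982236634 q [   8.   22.  -13.    0.  -55. -143.]
red top 177 287.2 bot 197 286.2
0 [285.9 171.6] [285.6 195.1]
5 [286.3 172.9] [285.6 195.3]
10 [286.7 174.4] [285.7 195.6]
15 [287.1 176.1] [285.7 195.8]
20 [287.5 178. ] [285.8 196.1]
25 [287.8 180.1] [285.9 196.4]
```

Call:
apply_moves(moves=[[[0.003,0,0],0],[[0,0,0],0],[[0,0,0],0],[[0,0,0],0],[[0,0,0],0]], hand=0.0)

```text
time_s: 9.9
tcp_pos: [0.5739, -0.0808, 0.1029]
ee_rot: [[-0.708, 0.706, 0.0], [0.706, 0.708, 0.0], [-0.0, 0.0, -1.0]]
wrist_force: [0.1, 1.1, 0.5]
gripper_width: 0.2
gripper_force: 30.0
```

Call:
apply_moves(moves=[[[0,0,0],0],[[0,0,0],0]])

```text
time_s: 10.07
tcp_pos: [0.5739, -0.0808, 0.1029]
ee_rot: [[-0.708, 0.706, 0.0], [0.706, 0.708, 0.0], [-0.0, 0.0, -1.0]]
wrist_force: [-0.4, 1.3, 1.1]
gripper_width: 0.193
gripper_force: 30.0
```

Call:
apply_moves(moves=[[[-0.003,0,-0.0008],0],[[-0.003,0,-0.0006],0],[[-0.003,0,-0.0004],0]])

```text
time_s: 10.32
tcp_pos: [0.5773, -0.0845, 0.1039]
ee_rot: [[-0.707, 0.707, -0.006], [0.707, 0.707, 0.004], [0.007, -0.001, -1.0]]
wrist_force: [-5.7, 10.7, 5.4]
gripper_width: 0.199
gripper_force: 30.0
```

Call:
apply_moves(moves=[[[-0.002,0,-0.0002],0],[[-0.002,0,-0.0001],0]])

```text
time_s: 10.48
tcp_pos: [0.5804, -0.0876, 0.1046]
ee_rot: [[-0.708, 0.707, -0.006], [0.707, 0.708, 0.004], [0.006, -0.001, -1.0]]
wrist_force: [-7.3, 9.2, 6.2]
gripper_width: 0.198
gripper_force: 30.0
```

```bash
python3 -c "
from h import *
to([.585,-.092,.10]);p=red()"
```

```text
t 10.4833 tcp [ 0.5804 -0.0876  0.1046] shift [-0.0064  0.0001  0.0046] yhead 45.0 F [-7.33  9.18  6.16] w 0.19775940935487618 q [   7.   23.  -11.   -0.  -56. -142.]
red top 174 287.2 bot 197 285.9
```

Call:
apply_moves(moves=[[[-0.002,0,0],0],[[-0.002,0,0],0]])

```text
time_s: 10.7
tcp_pos: [0.5834, -0.0906, 0.1051]
ee_rot: [[-0.708, 0.706, -0.005], [0.706, 0.708, 0.003], [0.006, -0.001, -1.0]]
wrist_force: [-6.4, 9.4, 7.6]
gripper_width: 0.198
gripper_force: 30.0
```

Call:
apply_moves(moves=[[[-0.0015,0,0],0],[[-0.0015,0,0],0]])

```text
time_s: 10.87
tcp_pos: [0.5858, -0.0929, 0.1053]
ee_rot: [[-0.708, 0.706, -0.004], [0.706, 0.708, 0.003], [0.005, -0.001, -1.0]]
wrist_force: [-7.3, 7.1, 8.1]
gripper_width: 0.203
gripper_force: 30.0
```

```bash
python3 -c "
from h import *
to([.585,-.092,.10]);p=red()"
```

```text
t 10.8667 tcp [ 0.5858 -0.0929  0.1053] shift [0.0012 0.0001 0.0053] yhead 45.1 F [-7.28  7.06  8.15] w 0.2033438356668312 q [   7.   23.  -10.   -0.  -57. -141.]
red top 173 286.2 bot 196 285.9
```

Call:
apply_moves(moves=[[[-0.0015,0,-0.0005],0],[[-0.001,0,-0.0005],0]])

```text
time_s: 11.08
tcp_pos: [0.5872, -0.0945, 0.1056]
ee_rot: [[-0.707, 0.707, -0.005], [0.707, 0.707, 0.003], [0.006, -0.001, -1.0]]
wrist_force: [-5.8, 9.4, 3.3]
gripper_width: 0.197
gripper_force: 30.0
```

Call:
apply_moves(moves=[[[-0.001,0,-0.0005],0],[[-0.001,0,-0.0005],0]])

```text
time_s: 11.25
tcp_pos: [0.5882, -0.0956, 0.1057]
ee_rot: [[-0.707, 0.707, -0.006], [0.707, 0.707, 0.004], [0.007, -0.001, -1.0]]
wrist_force: [-5.0, 9.8, 1.4]
gripper_width: 0.2
gripper_force: 30.0
```

Call:
apply_moves(moves=[[[-0.001,0,0],0],[[-0.001,0,0],0]])

```text
time_s: 11.42
tcp_pos: [0.5897, -0.097, 0.1058]
ee_rot: [[-0.707, 0.707, -0.006], [0.707, 0.707, 0.004], [0.007, -0.002, -1.0]]
wrist_force: [-6.5, 9.7, 2.8]
gripper_width: 0.198
gripper_force: 30.0
```

```bash
python3 -c "
from h import *
to([.585,-.092,.10]);p=red()
m=models.place_of(p,'grip')[0];print(m['confidence'],np.array(m['at'])*[560,420])"
```

```text
t 11.4167 tcp [ 0.5897 -0.097   0.1058] shift [0.0069 0.0003 0.0058] yhead 45.0 F [-6.53  9.74  2.83] w 0.198208823459025 q [   6.   24.  -10.   -0.  -57. -141.]
red top 172 286.1 bot 196 285.5
0.59 [285.488 181.608]
```

Call:
apply_moves(moves=[[[-0.001,0,0],0],[[-0.001,0,0],0]])

```text
time_s: 11.68
tcp_pos: [0.5911, -0.0985, 0.1058]
ee_rot: [[-0.707, 0.707, -0.006], [0.707, 0.707, 0.004], [0.007, -0.002, -1.0]]
wrist_force: [-5.8, 8.8, 2.2]
gripper_width: 0.199
gripper_force: 30.0
```

Call:
apply_moves(moves=[[[-0.001,0,0],0],[[-0.0005,0,0],0]])

```text
time_s: 11.85
tcp_pos: [0.5915, -0.099, 0.1056]
ee_rot: [[-0.707, 0.707, -0.008], [0.707, 0.707, 0.005], [0.009, -0.002, -1.0]]
wrist_force: [-7.1, 12.5, 4.7]
gripper_width: 0.202
gripper_force: 30.0
```

Call:
apply_moves(moves=[[[-0.001,0,0],0],[[0,0,0],0]])

```text
time_s: 12.02
tcp_pos: [0.5918, -0.0992, 0.1056]
ee_rot: [[-0.707, 0.707, -0.009], [0.707, 0.707, 0.005], [0.01, -0.002, -1.0]]
wrist_force: [-8.1, 12.3, 5.5]
gripper_width: 0.202
gripper_force: 30.0
```

```bash
python3 -c "
from h import *
to([.585,-.092,.10]);p=red()
m=models.place_of(p,'grip')[0];print(m['confidence'],np.array(m['at'])*[560,420])"
```

```text
t 12.0167 tcp [ 0.5918 -0.0992  0.1056] shift [0.0098 0.0003 0.0057] yhead 45.0 F [-8.06 12.25  5.46] w 0.2023044746335195 q [   6.   24.   -9.   -0.  -57. -140.]
red top 172 286.0 bot 196 285.6
0.5 [287.504 181.692]
```

The handle reached its stop: it stopped advancing as the force rose, and in the picture it stands upright. Now I crank, feeling the tangential and radial forces.

Call:
apply_moves(moves=[[[0.0003,-0.0055,0],0],[[0.0008,-0.0054,0],0],[[0.0014,-0.0053,0],0]])

```text
time_s: 12.37
tcp_pos: [0.5809, -0.1077, 0.1057]
ee_rot: [[-0.707, 0.707, -0.003], [0.707, 0.707, 0.007], [0.007, 0.003, -1.0]]
wrist_force: [-3.5, 17.1, 0.9]
gripper_width: 0.195
gripper_force: 30.0
```

```bash
cat >> h.py <<'E'
def pol(c=(.5529,-.0603)):
    s=r.sense(); R=np.array(s["ee_rot"]); d=np.array(s["tcp_pos"])[:2]-c; ph=np.arctan2(-d[1],d[0]); rho=np.linalg.norm(d); u=d/rho; t=np.array([-np.sin(ph),-np.cos(ph)])
    F=np.array(s["wrist_force"]); print("t",round(s["time_s"],2),"phi",ph.round(3),"psi",(ph-.785).round(3),"rho",(rho*1e3).round(2),"Frad",(F[:2]@u).round(2),"Ftan",(F[:2]@t).round(2),"Fz",F[2].round(1),"w",round(s["gripper_width"],3))
E
python3 -c "
from h import *
pol();p=red()"
```

```text
t 12.37 phi 1.037 psi 0.252 rho 55.04 Frad -16.55 Ftan -5.71 Fz 0.9 w 0.195
red top 172 291.0 bot 196 290.5
```

Call:
apply_moves(moves=[[[0.0019,-0.0052,0],0],[[0.0024,-0.005,0],0],[[0.0029,-0.0047,0],0],[[0.0033,-0.0044,0],0],[[0.0038,-0.004,0],0]])

```text
time_s: 12.83
tcp_pos: [0.5582, -0.1146, 0.106]
ee_rot: [[-0.708, 0.707, 0.006], [0.707, 0.708, 0.006], [0.0, 0.008, -1.0]]
wrist_force: [4.6, 12.1, -5.0]
gripper_width: 0.197
gripper_force: 30.0
```

```bash
python3 -c "
from h import *
pol();p=red()"
```

```text
t 12.83 phi 1.473 psi 0.688 rho 54.55 Frad -11.63 Ftan -5.71 Fz -5.0 w 0.197
red top 173 299.4 bot 197 298.4
```

Call:
apply_moves(moves=[[[0.0041,-0.0037,0],0],[[0.0044,-0.0033,0],0],[[0.0047,-0.0028,0],0],[[0.005,-0.0023,0],0],[[0.0052,-0.0018,0],0]])

```text
time_s: 13.3
tcp_pos: [0.5329, -0.1105, 0.1061]
ee_rot: [[-0.708, 0.706, 0.007], [0.706, 0.708, 0.002], [-0.004, 0.007, -1.0]]
wrist_force: [7.4, 1.9, -8.7]
gripper_width: 0.197
gripper_force: 30.0
```

```bash
python3 -c "
from h import *
pol();p=red()
for n in('top',):
    p=imaging.capture(n)
    for t in('jaw','panel'):
        for m in models.place_of(p,t)[:2]: print(t,m['confidence'],at_z(p,np.array(m['at'])*[560,420],.04).round(4))"
```

```text
t 13.3 phi 1.949 psi 1.164 rho 54.04 Frad -4.54 Ftan -6.2 Fz -8.7 w 0.197
red top 176 306.1 bot 200 305.1
panel 0.85 [0.729  0.1176 0.04  ]
```

Call:
apply_moves(moves=[[[0.0052,-0.0015,0],0],[[0.0053,-0.001,0],0],[[0.0054,-0.0005,0],0]])

```text
time_s: 13.75
tcp_pos: [0.5191, -0.1025, 0.1061]
ee_rot: [[-0.708, 0.706, 0.006], [0.706, 0.708, 0.001], [-0.004, 0.005, -1.0]]
wrist_force: [7.1, -0.9, -8.6]
gripper_width: 0.199
gripper_force: 30.0
```

```bash
python3 -c "
from h import *
pol();p=red()"
```

```text
t 13.75 phi 2.246 psi 1.461 rho 54.09 Frad -3.71 Ftan -6.1 Fz -8.6 w 0.199
red top 178 309.1 bot 203 307.9
```

Call:
apply_moves(moves=[[[0.0054,-0.0008,0],0],[[0.0055,-0.0003,0],0]])

```text
time_s: 13.97
tcp_pos: [0.5114, -0.0955, 0.1061]
ee_rot: [[-0.708, 0.707, 0.008], [0.707, 0.708, 0.001], [-0.005, 0.006, -1.0]]
wrist_force: [9.4, 0.1, -12.3]
gripper_width: 0.198
gripper_force: 30.0
```

```bash
python3 -c "
from h import *
pol();p=red()"
```

```text
t 13.97 phi 2.438 psi 1.653 rho 54.36 Frad -7.23 Ftan -5.95 Fz -12.3 w 0.198
red top 180 310.0 bot 205 308.7
```

Call:
apply_moves(moves=[[[0.0045,-0.0001,0],0],[[0.0045,0.0003,0],0]])

```text
time_s: 14.18
tcp_pos: [0.5063, -0.0886, 0.1062]
ee_rot: [[-0.708, 0.706, 0.01], [0.707, 0.708, 0.002], [-0.006, 0.008, -1.0]]
wrist_force: [12.2, -0.0, -13.1]
gripper_width: 0.196
gripper_force: 30.0
```

```bash
python3 -c "
from h import *
pol();p=red()"
```

```text
t 14.18 phi 2.595 psi 1.81 rho 54.53 Frad -10.37 Ftan -6.34 Fz -13.1 w 0.196
red top 181 310.2 bot 206 308.9
```

Call:
apply_moves(moves=[[[0.0032,0.0008,0.0005],0],[[0.0032,0.001,0.0005],0]])

```text
time_s: 14.4
tcp_pos: [0.5034, -0.0834, 0.106]
ee_rot: [[-0.708, 0.706, 0.01], [0.706, 0.708, 0.0], [-0.007, 0.008, -1.0]]
wrist_force: [11.2, -2.0, -6.5]
gripper_width: 0.196
gripper_force: 30.0
```

```bash
python3 -c "
from h import *
pol()"
```

```text
t 14.4 phi 2.705 psi 1.92 rho 54.57 Frad -9.27 Ftan -6.58 Fz -6.5 w 0.196
```

Call:
apply_moves(moves=[[[0.0026,0.001,0],0],[[0.0026,0.0011,0],0]])

```text
time_s: 14.57
tcp_pos: [0.5013, -0.0783, 0.1061]
ee_rot: [[-0.708, 0.706, 0.011], [0.706, 0.708, 0.0], [-0.007, 0.008, -1.0]]
wrist_force: [11.0, -3.0, -9.4]
gripper_width: 0.197
gripper_force: 30.0
```

```bash
python3 -c "
from h import *
pol();p=red()"
```

```text
t 14.57 phi 2.806 psi 2.021 rho 54.66 Frad -9.36 Ftan -6.45 Fz -9.4 w 0.197
red top 183 309.2 bot 208 308.0
```

Call:
apply_moves(moves=[[[0.0018,0.0009,0],0],[[0.0018,0.001,0],0]])

```text
time_s: 14.78
tcp_pos: [0.5, -0.0746, 0.1061]
ee_rot: [[-0.708, 0.706, 0.01], [0.706, 0.708, 0.0], [-0.007, 0.008, -1.0]]
wrist_force: [10.5, -3.4, -10.0]
gripper_width: 0.196
gripper_force: 30.0
```

```bash
python3 -c "
from h import *
pol()"
```

```text
t 14.78 phi 2.877 psi 2.092 rho 54.75 Frad -9.28 Ftan -6.04 Fz -10.0 w 0.196
```

Call:
apply_moves(moves=[[[0.0017,0.001,0],0],[[0.0017,0.001,0],0]])

```text
time_s: 14.95
tcp_pos: [0.4991, -0.0711, 0.1061]
ee_rot: [[-0.708, 0.706, 0.01], [0.706, 0.708, -0.0], [-0.008, 0.007, -1.0]]
wrist_force: [11.6, -4.4, -10.7]
gripper_width: 0.196
gripper_force: 30.0
```

```bash
python3 -c "
from h import *
pol();p=red()"
```

```text
t 14.95 phi 2.944 psi 2.159 rho 54.89 Frad -10.48 Ftan -6.57 Fz -10.7 w 0.196
red top 184 308.7 bot 210 307.1
```

Call:
apply_moves(moves=[[[0.0017,0.0012,0],0],[[0.0017,0.0012,0],0]])

```text
time_s: 15.17
tcp_pos: [0.4983, -0.0674, 0.1061]
ee_rot: [[-0.708, 0.706, 0.01], [0.706, 0.708, -0.001], [-0.008, 0.007, -1.0]]
wrist_force: [11.0, -7.0, -10.2]
gripper_width: 0.196
gripper_force: 30.0
```

```bash
python3 -c "
from h import *
pol()"
```

```text
t 15.17 phi 3.012 psi 2.227 rho 55.01 Frad -9.96 Ftan -8.31 Fz -10.2 w 0.196
```

Call:
apply_moves(moves=[[[0.0016,0.0013,0],0],[[0.0016,0.0013,0],0]])

```text
time_s: 15.33
tcp_pos: [0.4979, -0.0637, 0.1061]
ee_rot: [[-0.708, 0.706, 0.01], [0.706, 0.709, -0.002], [-0.008, 0.006, -1.0]]
wrist_force: [11.6, -9.5, -10.5]
gripper_width: 0.198
gripper_force: 30.0
```

```bash
python3 -c "
from h import *
pol();p=red()"
```

```text
t 15.33 phi 3.079 psi 2.294 rho 55.13 Frad -11.0 Ftan -10.22 Fz -10.5 w 0.198
red top 185 306.8 bot 211 306.0
```

Fence contact shows at φ≈2.94. We are now about 0.14 rad past it and the tangential force is up about 3.8 N, which puts the clamping near 15 N. I relax the hand before letting go.

Call:
apply_moves(moves=[[[-0.0004,0,0.0003],0],[[-0.0004,0,0.0003],0]])

```text
time_s: 15.55
tcp_pos: [0.498, -0.0638, 0.1059]
ee_rot: [[-0.708, 0.706, 0.009], [0.706, 0.708, -0.001], [-0.007, 0.006, -1.0]]
wrist_force: [8.2, -3.5, -4.0]
gripper_width: 0.202
gripper_force: 30.0
```

```bash
python3 -c "
from h import *
pol();p=red()"
```

```text
t 15.55 phi 3.077 psi 2.292 rho 54.98 Frad -7.93 Ftan -4.03 Fz -4.0 w 0.202
red top 186 306.9 bot 211 306.0
```

Call:
apply_moves(moves=[[[-0.0004,0,0],0],[[0,0,0],0]])

```text
time_s: 15.77
tcp_pos: [0.498, -0.0638, 0.106]
ee_rot: [[-0.708, 0.706, 0.009], [0.706, 0.708, -0.0], [-0.006, 0.006, -1.0]]
wrist_force: [7.5, -2.5, -6.2]
gripper_width: 0.2
gripper_force: 30.0
```

Call:
apply_moves(moves=[[[0,0,0],0],[[0,0,0],0],[[0,0,0],0],[[0,0,0],0],[[0,0,0],0]], hand=0.045)

```text
time_s: 16.18
tcp_pos: [0.4931, -0.0637, 0.1052]
ee_rot: [[-0.708, 0.706, -0.001], [0.706, 0.708, -0.0], [0.0, -0.001, -1.0]]
wrist_force: [1.5, -0.2, 0.5]
gripper_width: 0.472
gripper_force: 0.0
```

```bash
python3 -c "
from h import *
pol();p=red()
for a in (0,3,6,9):
    t=np.radians(a); h=np.array([.546-.055,-.053-.0035,.098]); e=np.array([1,0,0])*np.sin(t)+np.array([0,0,1])*np.cos(t); print(a,proj(p,h+.086*e).round(1),proj(p,h+.013*e).round(1))"
```

```text
t 16.18 phi 3.086 psi 2.301 rho 59.91 Frad -1.48 Ftan -0.28 Fz 0.5 w 0.472
red top 186 307.0 bot 211 306.0
0 [307.  185.9] [306.  210.4]
3 [305.5 185.4] [305.8 210.3]
6 [304.1 185.1] [305.6 210.3]
9 [302.7 184.8] [305.4 210.2]
```

Released; the handle is unmoved and upright. Retreating straight up.

Call:
apply_moves(moves=[[[0,0,-0.005],0],[[0,0,-0.015],0],[[0,0,-0.02],0],[[0,0,-0.03],0],[[0,0,-0.03],0]])

```text
time_s: 16.65
tcp_pos: [0.4928, -0.0637, 0.2062]
ee_rot: [[-0.708, 0.706, -0.002], [0.706, 0.708, -0.0], [0.001, -0.002, -1.0]]
wrist_force: [0.9, -0.1, -0.3]
gripper_width: 0.521
gripper_force: 0.0
```

Call:
apply_moves(moves=[[[0,-0.03,-0.02],0],[[0,-0.035,0],0],[[0,-0.035,0],0],[[0,-0.035,0],0],[[0,-0.035,0],0]])

```text
time_s: 17.07
tcp_pos: [0.372, -0.1846, 0.2259]
ee_rot: [[-0.708, 0.706, 0.001], [0.706, 0.708, -0.0], [-0.001, 0.001, -1.0]]
wrist_force: [0.4, -1.2, 0.3]
gripper_width: 0.523
gripper_force: 0.0
```

Call:
apply_moves(moves=[[[0,-0.035,0],0],[[0,-0.035,0],0],[[0,-0.035,0],0],[[0,-0.03,0],0],[[0,0,0],0]])

```text
time_s: 17.48
tcp_pos: [0.2748, -0.2813, 0.2257]
ee_rot: [[-0.704, 0.71, -0.0], [0.71, 0.704, -0.0], [0.0, -0.001, -1.0]]
wrist_force: [-1.2, -0.4, 0.5]
gripper_width: 0.518
gripper_force: 0.0
```

```bash
python3 - <<'E'
from h import *
p=red(); print(r.sense()["time_s"],r.sense()["tcp_pos"])
T=imaging.capture("top")
for t in("jaw","panel","grip"):
    for m in models.place_of(T,t)[:2]: print(t,round(m['confidence'],2),at_z(T,np.array(m['at'])*[560,420],.04).round(4))
hsv=cv2.cvtColor(T["frame"],cv2.COLOR_BGR2HSV); o=cv2.inRange(hsv,(8,160,120),(20,255,255)); o[:190]=0;o[240:]=0
v,u=np.nonzero(o[:,220:280]); u=u+220; print("jaw px",u.min(),u.max(),v.min(),v.max(), [at_z(T,(x,v.mean()),.046)[1].round(4) for x in(u.min()-.5,u.max()+.5)])
g=T["frame"][:, :, 1].astype(int); print("row 216 green",g[205:228:4,190:262:1].mean(0).round(0).astype(int).tolist())
E
```

```text
red top 185 306.9 bot 211 306.0
17.5333 [ 0.27625326 -0.28057383  0.22570194]
jaw 0.55 [0.5379 0.0635 0.04  ]
panel 0.84 [0.7053 0.1212 0.04  ]
panel 0.69 [0.5401 0.116  0.04  ]
grip 0.35 [ 0.4949 -0.0614  0.04  ]
jaw px 240 244 205 225 [np.float64(0.0672), np.float64(0.051)]
row 216 green [42, 43, 44, 43, 40, 72, 165, 205, 192, 187, 186, 186, 188, 187, 186, 178, 114, 80, 78, 78, 77, 86, 92, 127, 127, 139, 137, 140, 146, 187, 164, 114, 99, 98, 104, 141, 189, 208, 209, 208, 205, 204, 205, 201, 208, 195, 196, 198, 198, 199, 162, 133, 129, 120, 100, 102, 93, 91, 78, 103, 124, 126, 125, 128, 133, 152, 166, 168, 136, 86, 79, 81]
```

```bash
python3 -c "
from station import r
print(r.finish_job())"
```

```text
the job is handed in; nothing more can be done
None
```

I unfolded the handle to its upright stop, cranked until the jaw held the panel against the fence at an estimated 13–20 N (about 15 N by crank angle), let go with the handle upright, and handed the job in at about 17.5 s.

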